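# Set out parts for soldering, lowest first

### The job

Boards are soldered lowest part first, so set out the four loose components in the row of metal dishes in order of height: the lowest in the dish next to the circuit-board holder, then the next higher, up to the tallest in the dish farthest from it. Stand one component upright on its pins near the middle of each dish, setting it down rather than letting it drop, and leave the little flux bottle where it stands.

Things in the scene. Friction and masses are not known exactly. Their poses are not given: they have to be found in the camera images.
- relay_mid (a point): Power relay: black plastic box on a thin grey base, 32 mm (its x) by 27 mm (its y), 20 mm tall overall. About 35 g. It stands on four short solder pins (3.5 mm, counted in the height). The point lies on its upright axis, half-way up; z is up when it stands.
- filmcap_mid (a point): Film capacitor: plain grey upright slab, 40 mm (its x) by 18 mm (its y), 32 mm tall overall. About 35 g. It stands on four short solder pins (3.5 mm, counted in the height). The point lies on its upright axis, half-way up; z is up when it stands.
- transformer_mid (a point): Small open-frame transformer: laminated dark steel core, 42 mm (its x) by 18 mm, around a copper coil that bulges out to 34 mm in its y at mid-height, on a black foot; 44 mm tall overall. About 220 g; grip it across the coil (y) or across the core's length (x). It stands on four short solder pins (3.5 mm, counted in the height). The point lies on its upright axis, half-way up; z is up when it stands.
- canister_mid (a point): Electrolytic capacitor: upright black round can with a bare aluminium top, 35 mm in diameter, 56 mm tall overall. About 75 g. It stands on four short solder pins (3.5 mm, counted in the height). The point lies on its upright axis, half-way up; z is up when it stands.
- dish_a: One of four identical shallow round bright metal dishes that stand in one row, about 97 mm apart, fixed on a flat dark steel strip (100 x 396 x 5 mm); the letters say nothing about the place in the row, which differs every time. Outer diameter 90 mm at the rim, flat inside for 82 mm, rim 6 mm high, floor 2 mm thick. The origin is the centre of its underside (5 mm above the table), z up, so parts stand 2 mm above it.
- dish_b: One of four identical shallow round bright metal dishes that stand in one row, about 97 mm apart, fixed on a flat dark steel strip (100 x 396 x 5 mm); the letters say nothing about the place in the row, which differs every time. Outer diameter 90 mm at the rim, flat inside for 82 mm, rim 6 mm high, floor 2 mm thick. The origin is the centre of its underside (5 mm above the table), z up, so parts stand 2 mm above it.
- dish_c: One of four identical shallow round bright metal dishes that stand in one row, about 97 mm apart, fixed on a flat dark steel strip (100 x 396 x 5 mm); the letters say nothing about the place in the row, which differs every time. Outer diameter 90 mm at the rim, flat inside for 82 mm, rim 6 mm high, floor 2 mm thick. The origin is the centre of its underside (5 mm above the table), z up, so parts stand 2 mm above it.
- dish_d: One of four identical shallow round bright metal dishes that stand in one row, about 97 mm apart, fixed on a flat dark steel strip (100 x 396 x 5 mm); the letters say nothing about the place in the row, which differs every time. Outer diameter 90 mm at the rim, flat inside for 82 mm, rim 6 mm high, floor 2 mm thick. The origin is the centre of its underside (5 mm above the table), z up, so parts stand 2 mm above it.
- holder: Fixed board holder: grey base 130 (x, across the row) x 70 mm, 50 mm tall, green board clamped on top, knob out 37 mm at its far (+x) end. It stands at the left or right end of the row, at random; its centre is 111 mm past the end dish and 25-50 mm beyond the row's line (dishes about 115, 210, 305, 405 mm off). A fixed solder-reel stand, 60 mm tall, is at the other end. Origin: centre of underside.
- flux_mid (a point): Small amber glass bottle with a black cap, 30 mm in diameter, 55 mm tall, standing loose among the parts; it is not to be moved. The point is its centre, half-way up.

How it is judged:
At the end, for the whole second after the job is handed in: Counted from the board holder outwards, the dishes hold the relay (20 mm), the film capacitor (32 mm), the transformer (44 mm) and the can capacitor (56 mm): each on the floor of its dish, within 13 mm of the dish's centre, upright within 0.15 rad, and at rest (((horizontal distance between relay_mid and dish_a below 0.013 m and z of relay_mid in the frame of dish_a between 0.006 and 0.017 m) or (horizontal distance between relay_mid and dish_b below 0.013 m and z of relay_mid in the frame of dish_b between 0.006 and 0.017 m) or (horizontal distance between relay_mid and dish_c below 0.013 m and z of relay_mid in the frame of dish_c between 0.006 and 0.017 m) or (horizontal distance between relay_mid and dish_d below 0.013 m and z of relay_mid in the frame of dish_d between 0.006 and 0.017 m)) and horizontal distance between relay_mid and holder between 0.06 and 0.159 m and angle between each of relay_mid, filmcap_mid, transformer_mid, canister_mid's own z axis and vertical below 0.15 rad and linear speed of each of relay, filmcap, transformer, canister below 0.02 m/s and angular speed of each of relay, filmcap, transformer, canister below 0.2 rad/s and ((horizontal distance between filmcap_mid and dish_a below 0.013 m and z of filmcap_mid in the frame of dish_a between 0.012 and 0.023 m) or (horizontal distance between filmcap_mid and dish_b below 0.013 m and z of filmcap_mid in the frame of dish_b between 0.012 and 0.023 m) or (horizontal distance between filmcap_mid and dish_c below 0.013 m and z of filmcap_mid in the frame of dish_c between 0.012 and 0.023 m) or (horizontal distance between filmcap_mid and dish_d below 0.013 m and z of filmcap_mid in the frame of dish_d between 0.012 and 0.023 m)) and horizontal distance between filmcap_mid and holder between 0.159 and 0.256 m and ((horizontal distance between transformer_mid and dish_a below 0.013 m and z of transformer_mid in the frame of dish_a between 0.018 and 0.029 m) or (horizontal distance between transformer_mid and dish_b below 0.013 m and z of transformer_mid in the frame of dish_b between 0.018 and 0.029 m) or (horizontal distance between transformer_mid and dish_c below 0.013 m and z of transformer_mid in the frame of dish_c between 0.018 and 0.029 m) or (horizontal distance between transformer_mid and dish_d below 0.013 m and z of transformer_mid in the frame of dish_d between 0.018 and 0.029 m)) and horizontal distance between transformer_mid and holder between 0.256 and 0.353 m and ((horizontal distance between canister_mid and dish_a below 0.013 m and z of canister_mid in the frame of dish_a between 0.024 and 0.035 m) or (horizontal distance between canister_mid and dish_b below 0.013 m and z of canister_mid in the frame of dish_b between 0.024 and 0.035 m) or (horizontal distance between canister_mid and dish_c below 0.013 m and z of canister_mid in the frame of dish_c between 0.024 and 0.035 m) or (horizontal distance between canister_mid and dish_d below 0.013 m and z of canister_mid in the frame of dish_d between 0.024 and 0.035 m)) and horizontal distance between canister_mid and holder between 0.353 and 0.46 m); the robot touches nothing.
It fails at once if the relay is let fall (faster than 0.6 m/s with no finger on it) (linear speed of relay above 0.6 m/s and contact force between relay and the fingers below 0.02 N).
It fails at once if the filmcap is let fall (faster than 0.6 m/s with no finger on it) (linear speed of filmcap above 0.6 m/s and contact force between filmcap and the fingers below 0.02 N).
It fails at once if the transformer is let fall (faster than 0.6 m/s with no finger on it) (linear speed of transformer above 0.6 m/s and contact force between transformer and the fingers below 0.02 N).
It fails at once if the canister is let fall (faster than 0.6 m/s with no finger on it) (linear speed of canister above 0.6 m/s and contact force between canister and the fingers below 0.02 N).
It fails at once if the flux bottle is pushed more than 30 mm away or knocked over (distance of flux_mid from where it was at the start of the episode above 0.03 m or angle between flux_mid's own z axis and vertical above 0.5 rad).
It also fails if it takes over 102 s, if anything falls off the work surface, if the arm or the gripper's body presses on something with over 40 N, if the wrist force passes 120 N, or if a joint passes its speed limit or range.

### The arm

A 6-joint arm with a two-finger parallel gripper is mounted at the origin on the work surface. World frame = base frame: x ahead of the robot, y to its left, z up, the work surface at z = 0. Lengths are in m, angles in rad, forces in N, time in s.
With the tool pointing down it reaches from about 0.35 to 1 m from the base axis. Payload 7.1 kg.
Tool frame: the origin (TCP) lies between the finger pads; the fingertips stand 22 mm ahead of it and the grasp point (between the pads) lies 3 mm ahead of it; x points along the fingers, y is the direction in which the jaws open and shut, and the axes are right-handed (so a half turn about x gives the same grasp; the last joint's range is limited). The gripper opens to 85 mm and grips with 20 to 120 N. Pads are 22 mm wide; open, the fingers measure 114 mm over their backs; the gripper's body (76 mm by 85 mm) begins 54 mm behind the grasp point. The pads swing forward as they close: fully open they stand 13 mm farther back than shut.
Start: joints at [1.24, 0.423, 1.63, -0, 1.089, -0.019], TCP at [0.192, 0.595, 0.219] pointing down, gripper open.
Joint ranges: [-3, 3], [-0.9, 2.11], [0.09, 2.58], [-1.31, 4.45], [0.11, 2.69], [-2.54, 2.54]. Speed limits (rad/s): [2.39, 2.39, 3.01, 3.14, 3.14, 3.14].

### API

Orientations are given as a rotation vector (axis times angle).
In Python, from rig import manip gives the robot as it stands. The module is installed in compiled form; this text tells all that it offers. Calls block until the motion is done:
- manip.move_to(position, orientation): joint-space move of the TCP to a pose.
- manip.servo_line(position, orientation=None, rate=0.15): straight line of the TCP; orientation=None keeps the orientation; rate is the mean speed in m/s.
- manip.set_joints(angles): joint-space move.
- manip.command_gripper(opening, f_grip=None): finger opening in m; f_grip is the grip in N (None keeps the last); returns when the fingers have stopped.
- manip.hold(seconds).
- manip.solve_ik(position, orientation): joint angles nearest the present ones, or None.
- manip.camera(name): name is "scene" or "top" or "wrist"; returns a dict with "image" (400x640x3 uint8, red, green, blue), "fx", "fy", "cx", "cy" (pixels), "cam_to_world" (4x4, takes a point from camera to world coordinates); the wrist camera has in their place "mount" (4x4, takes a point from camera to tool coordinates, whose origin is the TCP and whose axes are the tool frame's). Camera axes: x right, y down, z forward; pixel columns grow to the right and rows downward; lengths in m; the calibration is good to about 2 mm. A picture is of the moment at which its call begins: read the wrist's pose just before it. There is no depth.
A pose or a line that the arm cannot do raises manip.IKError and nothing moves.
- manip.sign_off(): hands the job in, once; it reports no verdict.
Readings, each from a call of its own:
- manip.get_time(): time.
- manip.get_joint_positions(): joint angles.
- manip.get_joint_vel(): joint speeds.
- manip.get_tau(): joint torques, N m.
- manip.get_position(): TCP position.
- manip.get_ee_rot(): TCP orientation.
- manip.get_contact_force(): force on the tool from outside, world axes, zero at the start.
- manip.get_torque(): the same for the moment, N m.
- manip.get_width(): finger opening in m.
Only numpy, scipy, OpenCV 4.12 (cv2) and the standard library are available. Lean on these libraries where they do the work, as an engineer would, in place of code of your own. Each camera call takes 0.05 s, during which the arm holds its last target.

## Working session

There is one attempt and no reset: what is moved stays moved. The work goes in short steps, each a Python script; the robot and the scene stay as the last script left them, time stands still between calls to the robot, and variables do not carry over. Pictures are saved under pics/ and viewed, and the job is handed in when it is done.

```bash
mkdir -p pics; ls; python3 - <<'E'
from rig import manip
import cv2
import numpy as np
for n in ["scene","top","wrist"]:
    c=manip.camera(n); cv2.imwrite(f"pics/{n}0.png",c["image"][:,:,::-1])
    print(n,c["fx"],c["fy"],c["cx"],c["cy"]); print(np.round(c.get("cam_to_world",c.get("mount")),4))
print(manip.get_time(),manip.get_position(),manip.get_ee_rot(),manip.get_width())
E
```

```text
pics
scene 503.62026336460366 503.62026336460366 324.78718264316296 194.9614873335767
[[ 0.8137  0.4829 -0.3235  0.8719]
 [ 0.5812 -0.6738  0.4563 -0.4178]
 [ 0.0024 -0.5594 -0.8289  0.8732]
 [ 0.      0.      0.      1.    ]]
top 469.9724560758939 469.9724560758939 323.2896254098934 191.03438157409397
[[ 0.007  -0.995   0.1     0.4981]
 [-0.9998 -0.0052  0.0181  0.0196]
 [-0.0175 -0.1001 -0.9948  0.9518]
 [ 0.      0.      0.      1.    ]]
wrist 333.9110523051861 333.9110523051861 321.15702991329204 199.25839764827927
[[-6.000e-04 -2.775e-01  9.607e-01 -1.535e-01]
 [ 1.000e+00 -3.000e-04  6.000e-04 -6.000e-04]
 [ 1.000e-04  9.607e-01  2.775e-01 -6.860e-02]
 [ 0.000e+00  0.000e+00  0.000e+00  1.000e+00]]
0.15 [0.19154083 0.59445979 0.21878376] [ 0.24373459  1.55713545 -0.2456544 ] 0.08506169076298449
```

View pics/top0.png

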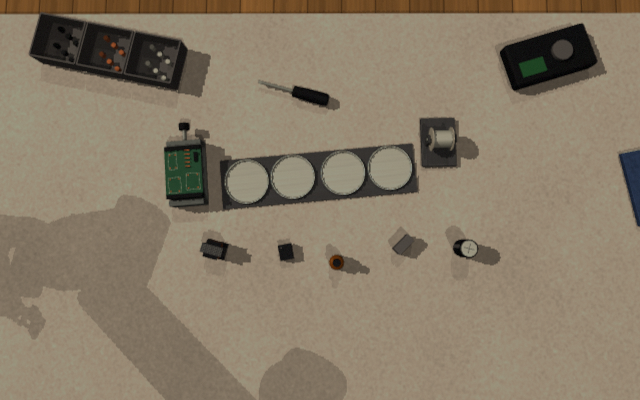

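View pics/scene0.png

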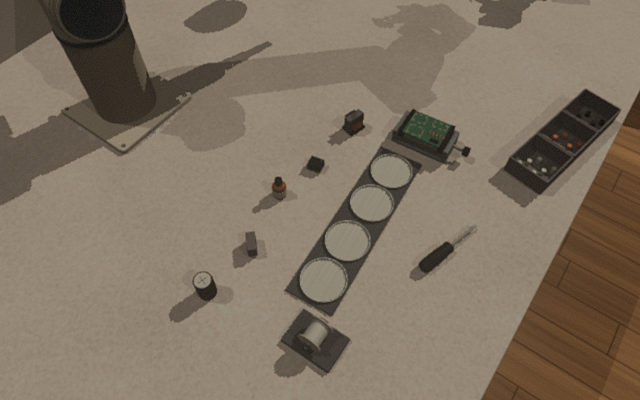

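View pics/wrist0.png

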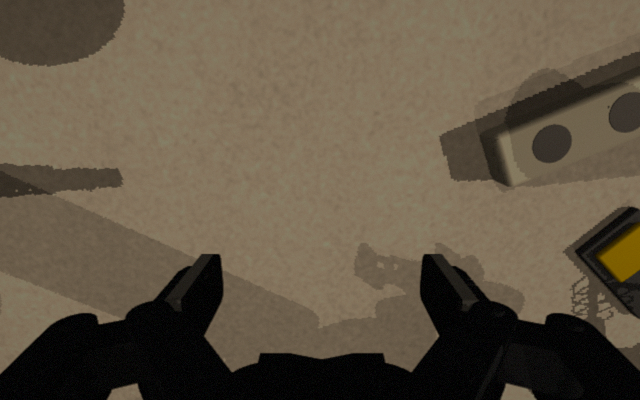

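The top view shows the holder at left (185,172) and the reel at right (438,140). The dishes are at about (247,181), (293,177), (343,172) and (391,168). The parts are the transformer (214,249), relay (286,252), flux (337,262), film cap (402,243) and can (466,248).

```bash
cat > h.py <<'E'
from rig import manip
import cv2, numpy as np
from scipy.spatial.transform import Rotation as R
def ray(c,uv,z,T=None):
    T=c["cam_to_world"] if T is None else T
    uv=np.atleast_2d(uv).astype(float)
    d=np.c_[(uv[:,0]-c["cx"])/c["fx"],(uv[:,1]-c["cy"])/c["fy"],np.ones(len(uv))]@T[:3,:3].T
    s=(z-T[2,3])/d[:,2]
    return T[:3,3]+d*s[:,None]
def rays(c,uv,T=None):
    T=c["cam_to_world"] if T is None else T
    d=T[:3,:3]@np.array([(uv[0]-c["cx"])/c["fx"],(uv[1]-c["cy"])/c["fy"],1]); return T[:3,3],d/np.linalg.norm(d)
def wrist():
    T=np.eye(4);T[:3,3]=manip.get_position();T[:3,:3]=R.from_rotvec(manip.get_ee_rot()).as_matrix()
    c=manip.camera("wrist"); return c,T@c["mount"]
def down(yaw):
    # tool x down, tool y (jaw) along (cos yaw, sin yaw)
    y=np.array([np.cos(yaw),np.sin(yaw),0]);x=np.array([0,0,-1.]);z=np.cross(x,y)
    return R.from_matrix(np.c_[x,y,z]).as_rotvec()
E
python3 - <<'E'
from h import *
c=manip.camera("top");im=c["image"]
cv2.imwrite("pics/topcrop.png",cv2.resize(im[110:280,160:500,::-1],None,fx=2.3,fy=2.3,interpolation=cv2.INTER_CUBIC))
hsv=cv2.cvtColor(im,cv2.COLOR_RGB2HSV)
for m,nm in [((hsv[...,2]>140)&(hsv[...,1]<60),"bright"),(hsv[...,2]<45,"dark")]:
    cs,_=cv2.findContours(m.astype(np.uint8),cv2.RETR_EXTERNAL,cv2.CHAIN_APPROX_NONE)
    for k in cs:
        if 60<cv2.contourArea(k)<6000:
            (u,v),r=cv2.minEnclosingCircle(k); print(nm,cv2.contourArea(k),round(u,1),round(v,1),round(r,1),ray(c,[u,v],0.01 if nm=="bright" else 0)[0].round(4))
print(R.from_rotvec(manip.get_ee_rot()).as_matrix().round(3))
E
```

```text
bright 69.0 392.0 384.5 13.1 [ 0.2183 -0.0985  0.01  ]
bright 95.5 138.5 382.0 13.1 [0.217  0.3941 0.01  ]
bright 94.0 550.5 382.5 19.0 [ 0.2257 -0.4021  0.01  ]
bright 868.5 580.3 374.3 32.3 [ 0.2417 -0.4594  0.01  ]
bright 2130.0 499.5 363.6 43.2 [ 0.2598 -0.3059  0.01  ]
bright 4918.5 56.5 358.0 69.8 [0.2605 0.5584 0.01  ]
bright 60.5 484.5 320.0 10.7 [ 0.3419 -0.2793  0.01  ]
bright 185.0 614.7 327.7 20.7 [ 0.3299 -0.5295  0.01  ]
bright 266.5 366.4 329.3 25.9 [ 0.3218 -0.0494  0.01  ]
bright 68.0 213.0 311.5 13.2 [0.3529 0.2525 0.01  ]
bright 163.0 72.8 312.0 14.8 [0.3492 0.5315 0.01  ]
bright 72.0 49.0 303.5 11.7 [0.3653 0.5802 0.01  ]
bright 2393.0 244.5 345.0 50.9 [0.2894 0.1887 0.01  ]
bright 62.0 350.9 282.2 13.0 [ 0.4123 -0.0192  0.01  ]
bright 93.0 310.4 282.6 14.2 [0.4107 0.061  0.01  ]
bright 64.0 377.5 271.0 10.1 [ 0.4345 -0.0716  0.01  ]
bright 76.5 426.0 264.4 15.4 [ 0.4482 -0.1672  0.01  ]
bright 143.5 468.9 248.1 7.2 [ 0.4808 -0.2524  0.01  ]
bright 82.5 441.0 244.5 9.4 [ 0.4875 -0.1975  0.01  ]
bright 110.5 282.5 229.5 12.7 [0.515  0.1178 0.01  ]
bright 144.0 571.
[... 1172 characters left out ...]
7 0.    ]
dark 76.0 300.0 179.5 21.1 [0.6172 0.0846 0.    ]
dark 204.0 226.0 184.0 24.1 [0.6072 0.2361 0.    ]
dark 60.5 350.5 177.0 20.8 [ 0.6229 -0.0184  0.    ]
dark 155.5 444.3 149.0 11.4 [ 0.6815 -0.2101  0.    ]
dark 465.0 188.6 173.4 35.7 [0.6286 0.3138 0.    ]
dark 82.5 425.0 136.0 12.2 [ 0.7084 -0.1711  0.    ]
dark 386.0 310.0 96.0 18.4 [0.7922 0.0659 0.    ]
dark 818.5 110.0 52.5 76.1 [0.8859 0.4902 0.    ]
dark 1231.5 152.0 56.5 30.3 [0.8772 0.4004 0.    ]
dark 3848.0 548.0 56.5 48.3 [ 0.8772 -0.4282  0.    ]
dark 1289.5 104.0 47.0 30.0 [0.898  0.5036 0.    ]
dark 1499.0 56.5 37.5 30.7 [0.919  0.6067 0.    ]
[[-0.     0.307  0.952]
 [-0.001  0.952 -0.307]
 [-1.    -0.001 -0.   ]]
```

View pics/topcrop.png

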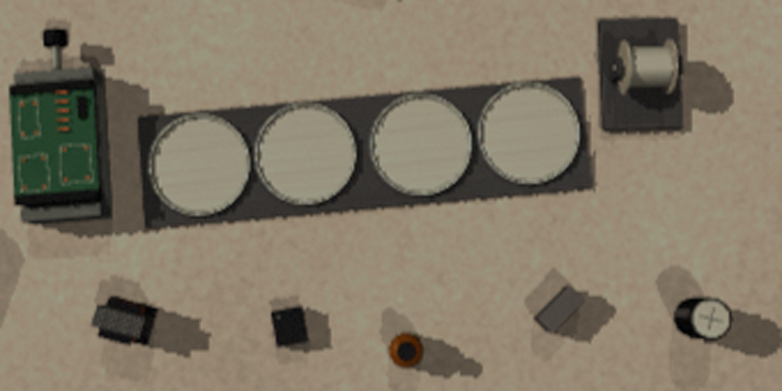

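```bash
python3 - <<'E'
from h import *
import pickle
D={}
for n,p in [("t",(.46,.20)),("f",(.46,-.16)),("d2",(.61,-.05)),("d1",(.6,.15))]:
    manip.move_to([p[0],p[1],.16],down(np.pi/2)); manip.hold(.2)
    c,T=wrist(); D[n]=(c,T); cv2.imwrite(f"pics/w_{n}.png",c["image"][:,:,::-1])
    print(n,manip.get_position(),manip.get_time())
pickle.dump(D,open("D.pkl","wb"))
E
```

```text
t [0.45992036 0.2005663  0.16004199] 2.2
f [ 0.46027198 -0.15921779  0.1599977 ] 3.8
d2 [ 0.60913653 -0.0511513   0.1602065 ] 4.8167
d1 [0.6003085  0.14851816 0.16001075] 5.8833
```

View pics/w_t.png

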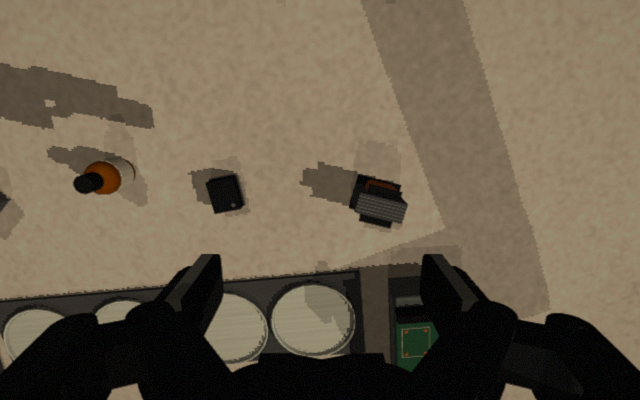

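View pics/w_f.png

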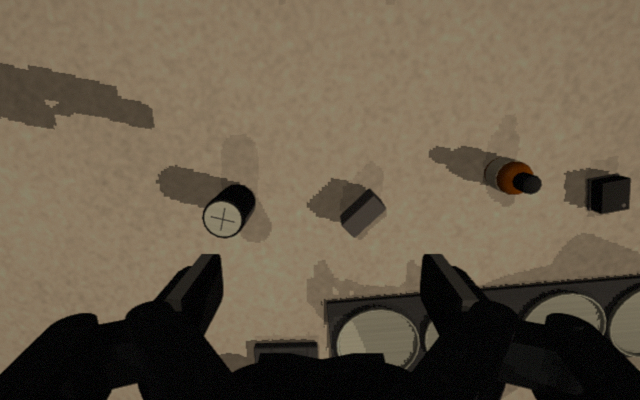

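View pics/w_d1.png

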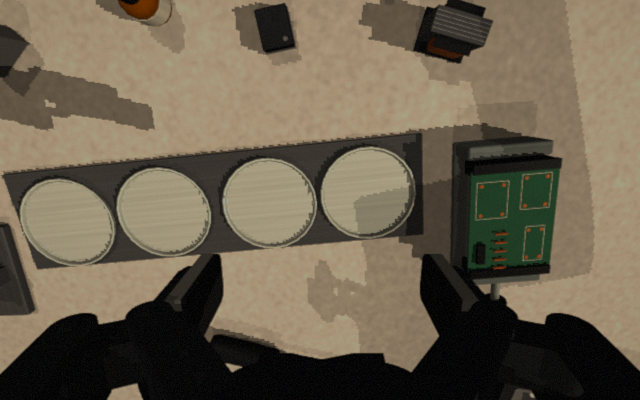

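View pics/w_d2.png

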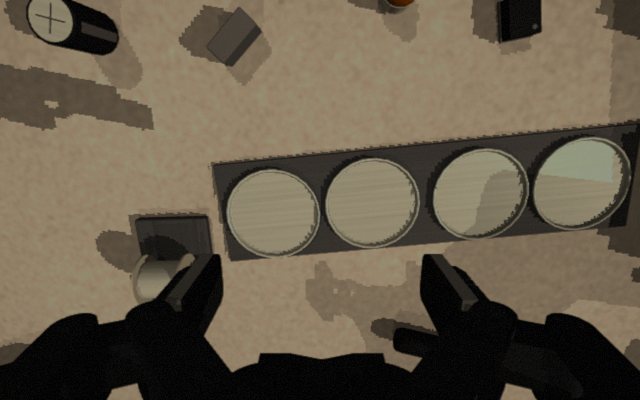

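```bash
python3 - <<'E'
from h import *
import pickle
D=pickle.load(open("D.pkl","rb"))
for n in ["d1","d2"]:
    c,T=D[n]; im=c["image"]; hsv=cv2.cvtColor(im,cv2.COLOR_RGB2HSV); 
    print(n,"px",hsv[200,365 if n=="d1" else 370],hsv[100,300],hsv[155,300])
    m=(hsv[...,2]<90).astype(np.uint8)
    cs,_=cv2.findContours(m,cv2.RETR_LIST,cv2.CHAIN_APPROX_NONE)
    for k in cs:
        if 3500<cv2.contourArea(k)<12000:
            P=ray(c,k[:,0],.010,T)[:,:2]
            (e,ax,a)=cv2.fitEllipse((P*1000).astype(np.float32)); b=cv2.minEnclosingCircle((P*1000).astype(np.float32))
            print(np.round(e,1),np.round(ax,1),np.round(b[0],1),b[1])
tr=[("t",(180,130,430,260)),("f",(170,140,420,260))]
for n,(a,b,c_,d) in tr:
    cv2.imwrite(f"pics/c_{n}.png",cv2.convertScaleAbs(cv2.resize(D[n][0]["image"][b:d,a:c_,::-1],None,fx=3.2,fy=3.2,interpolation=cv2.INTER_CUBIC),alpha=1.6))
E
```

```text
d1 px [ 23  59 135] [ 18  72 169] [13 52 59]
[474.6 254.4] [45.4 63.8] [476.2 255.1] 33.910675048828125
d2 px [ 22  59 146] [ 20  74 149] [15 78 78]
[ 533.9 -296. ] [48.4 91. ] [ 539.9 -290.1] 46.69438552856445
```

View pics/c_t.png

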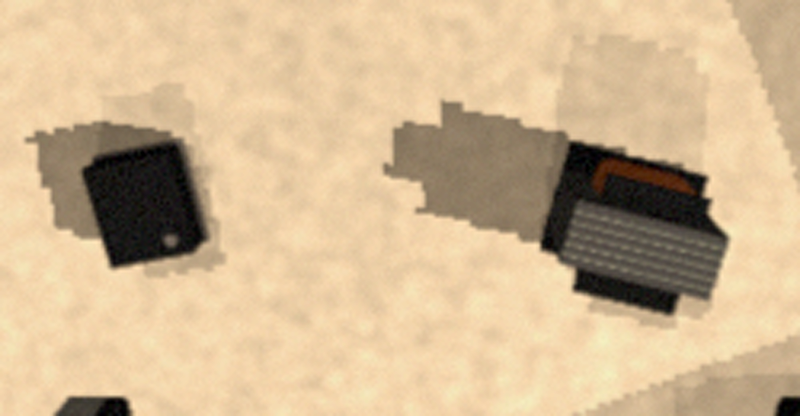

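View pics/c_f.png

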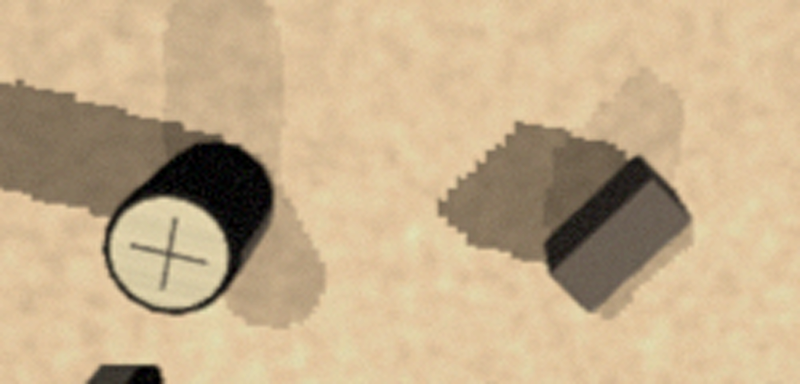

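```bash
python3 - <<'E'
from h import *
import pickle
D=pickle.load(open("D.pkl","rb"))
for n in ["d1","d2"]:
    c,T=D[n]; im=c["image"]; hsv=cv2.cvtColor(cv2.medianBlur(im,3),cv2.COLOR_RGB2HSV)
    for th in (70,85,100):
      m=(hsv[...,2]>th).astype(np.uint8); m[265:]=0; m=cv2.morphologyEx(m,cv2.MORPH_OPEN,np.ones((3,3),np.uint8))
      cs,_=cv2.findContours(m,cv2.RETR_EXTERNAL,cv2.CHAIN_APPROX_NONE)
      for k in cs:
        if 3500<cv2.contourArea(k)<12000:
            P=ray(c,cv2.convexHull(k)[:,0],.0105,T)[:,:2]
            (e,ax,a)=cv2.fitEllipse((P*1000).astype(np.float32)); b=cv2.minEnclosingCircle((P*1000).astype(np.float32))
            print(n,th,np.round(e,1),np.round(ax,1),np.round(b[0],1),b[1])
# can top, film top, etc
c,T=D["f"]; im=cv2.medianBlur(c["image"],3); hsv=cv2.cvtColor(im,cv2.COLOR_RGB2HSV)
print("can top px",hsv[210,215],"film top",hsv[215,365],"film side",hsv[203,352], "sand",hsv[230,300],"shadow",hsv[200,330],hsv[235,380])
c,T=D["t"]; hsv=cv2.cvtColor(cv2.medianBlur(c["image"],3),cv2.COLOR_RGB2HSV)
print("core top",hsv[205,380],"relay",hsv[190,225],"shadow",hsv[180,200],hsv[180,330])
E
```

```text
d1 70 [651.3 -14.2] [ 96.6 136.7] [646.3 -17.3] 64.4048080444336
d1 85 [649.8 -14. ] [ 97.3 132.5] [644.9 -17.6] 63.49772262573242
d1 85 [748.7 175.8] [192.1 380.2] [657.7 147.1] 104.11590576171875
d1 85 [612.5 189.3] [83.1 90.4] [614.1 191.2] 44.955589294433594
d1 100 [681.2 146.2] [ 46.  215.9] [682.1 146.9] 100.28451538085938
d1 100 [631.8  -3.8] [86.4 90. ] [632.8  -3.4] 44.83753204345703
d1 100 [622.8  97.3] [85.1 90.2] [624.   98.2] 44.77543258666992
d1 100 [612.6 188.3] [81.7 88.6] [614.  191.1] 44.61396408081055
d2 85 [622.7  94.4] [81.5 88.4] [624.2  97.7] 44.86616134643555
d2 85 [612.5 186.7] [80.  86.8] [613.3 188.8] 44.51487350463867
d2 100 [ 641.2 -100.1] [83.  88.6] [643.  -98.7] 44.483856201171875
d2 100 [631.   -6.5] [82.3 87.1] [632.1  -5.3] 44.31000518798828
d2 100 [622.8  94.1] [81.1 86.2] [623.2  93.8] 43.98617935180664
d2 100 [612.7 186.7] [80.3 84.3] [612.2 185.4] 43.03516387939453
can top px [ 22  62 135] film top [18 58 66] film side [18 71 54] sand [ 20  69 141] shadow [17 80 83] [ 16  75 140]
core top [22 47 60] relay [158  64  16] shadow [16 77 93] [17 81 91]
```

```bash
python3 - <<'E'
from h import *
import pickle
D=pickle.load(open("D.pkl","rb"))
def rect(n,P,off,z):
    c,T=D[n]; Q=ray(c,np.array(P)/3.2+off-0.34,z,T)[:,:2]
    e=np.diff(np.vstack([Q,Q[:1]]),axis=0)
    print(n,z,"ctr",Q.mean(0).round(4),"len",(1000*np.linalg.norm(e,axis=1)).round(1),"ang",np.degrees(np.arctan2(e[:,1],e[:,0])).round(1))
rect("f",[(654,180),(690,220),(592,312),(551,266)],(170,140),.032)
rect("t",[(578,200),(727,237),(710,298),(560,258)],(180,130),.044)
rect("t",[(83,170),(112,267),(207,240),(178,142)],(180,130),.020)
c,T=D["f"]; hsv=cv2.cvtColor(cv2.medianBlur(c["image"],3),cv2.COLOR_RGB2HSV)
m=(hsv[...,2]>90).astype(np.uint8); m[:, :195]=0; 
x=np.zeros_like(m); x[194:243,200:246]=1
m=m*x; n,l,s,ce=cv2.connectedComponentsWithStats(m)
k=l[210,215]; cs,_=cv2.findContours((l==k).astype(np.uint8),cv2.RETR_EXTERNAL,cv2.CHAIN_APPROX_NONE)
P=ray(c,max(cs,key=cv2.contourArea)[:,0],.056,T)[:,:2]*1000
print("can",cv2.minEnclosingCircle(P.astype(np.float32)), ray(c,[222.2,219.1],.056,T))
# cross checks in other views
c,T=D["t"]; print("flux cap",ray(c,[88,183],.055,T)[0])
t=manip.camera("top")
for nm,uv,z in [("film",(402,243),.032),("transf",(211,249),.044),("relay",(286,251.5),.02),("can",(469,248.5),.056),("flux",(337,262),.055)]:
    print(nm,ray(t,uv,z)[0].round(4))
c,T=D["d2"]; print("d2 film",ray(c,[(233,36)],.032,T),"can",ray(c,[(50,19)],.056,T))
E
```

```text
f 0.032 ctr [ 0.4884 -0.122 ] len [15.5 38.  18.2 37.3] ang [  42.4  -43.8 -139.4  132.1]
t 0.044 ctr [0.476  0.2503] len [40.9 17.4 42.1 16.5] ang [  75.8  -11.  -105.5  165.1]
t 0.02 ctr [0.4708 0.1122] len [29.4 29.2 29.4 28.5] ang [  11.1  106.3 -167.6  -73.6]
can ((482.579345703125, -240.68856811523438), 14.90282917022705) [[ 0.48275032 -0.24079754  0.056     ]]
flux cap [0.45247429 0.01449387 0.055     ]
film [ 0.4901 -0.1171  0.032 ]
transf [0.476  0.2516 0.044 ]
relay [0.4717 0.1091 0.02  ]
can [ 0.4809 -0.2393  0.056 ]
flux [0.4537 0.009  0.055 ]
d2 film [[ 0.49046011 -0.11979746  0.032     ]] can [[ 0.48368334 -0.24034963  0.056     ]]
```

```bash
cat >> h.py <<'E'
def pick(xy,yaw,z,f,open_=.085,up=.15):
    o=down(yaw)
    manip.command_gripper(open_)
    manip.move_to([*xy,max(z+.07,.11)],o)
    manip.servo_line([*xy,z],o,rate=.1)
    print("at grasp",manip.get_contact_force().round(2),manip.get_position().round(4))
    manip.command_gripper(0.0,f)
    print("width",manip.get_width())
    manip.servo_line([*xy,up],o,rate=.12)
    print("lifted",manip.get_width(),manip.get_contact_force().round(2),manip.get_time())
def place(xy,yaw,z,wopen,up=.15):
    o=down(yaw)
    manip.move_to([*xy,up],o); 
    manip.servo_line([*xy,z+.012],o,rate=.12); manip.hold(.2)
    f0=manip.get_contact_force()[2]
    zt=z+.012
    manip.servo_line([*xy,z+.003],o,rate=.04); zt=z+.003
    while zt>z-.003:
        f=manip.get_contact_force()[2]-f0
        if f>3: break
        zt-=.0007; manip.servo_line([*xy,zt],o,rate=.02)
    print("set down at dz",zt-z,"f",f,"pos",manip.get_position().round(4))
    manip.command_gripper(wopen); manip.hold(.2)
    manip.servo_line([*xy,up],o,rate=.12)
    print("done",manip.get_time())
E
python3 - <<'E'
from h import *
pick([.4825,-.2405],np.pi/2,.035,40)
c,T=wrist(); cv2.imwrite("pics/can_lift.png",c["image"][:,:,::-1])
E
```

```text
at grasp [-0.6 -0.6  0. ] [ 0.4829 -0.2406  0.0353]
width 0.0327363414671574
lifted 0.03280761003687855 [-0.81  0.08 -0.51] 10.2083
```

View pics/can_lift.png

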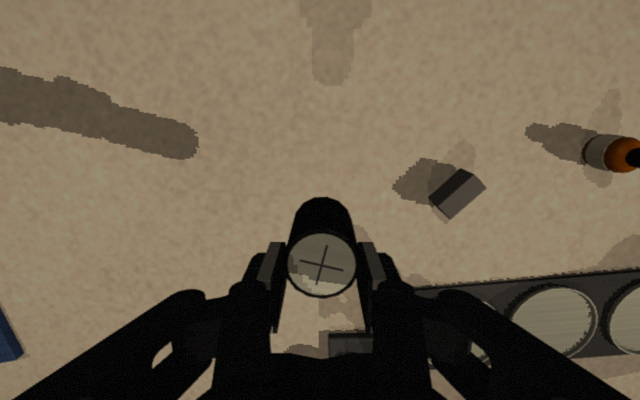

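The can is upright between the pads, its top at (321,265).

```bash
python3 - <<'E'
from h import *
c,T=wrist(); p=ray(c,[321,265],manip.get_position()[2]+.021,T)[0]; print("offset",p-manip.get_position())
place([.6425,-.0987],np.pi/2,.042,.055)
manip.move_to([.6,-.06,.16],down(np.pi/2)); manip.hold(.1)
c,T=wrist(); cv2.imwrite("pics/can_placed.png",c["image"][:,:,::-1])
import pickle; pickle.dump((c,T),open("can.pkl","wb"))
E
```

```text
offset [-0.00064997 -0.00103923  0.021     ]
set down at dz 0.00020000000000000573 f 3.4520549787309927 pos [ 0.6428 -0.0987  0.0426]
done 15.2917
```

View pics/can_placed.png

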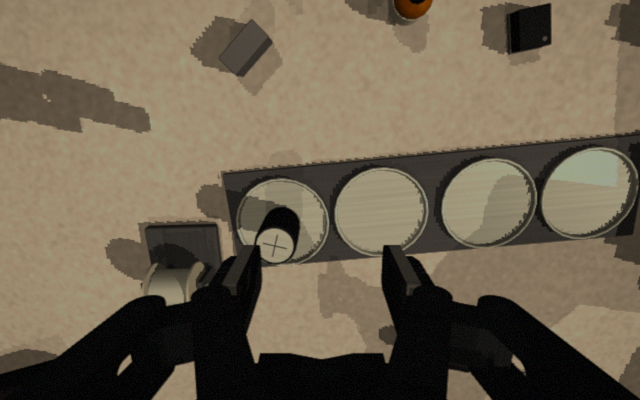

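The can stands in the end dish, its top at (275,246) and its base near the dish centre at (283,221). Next is the film cap.

```bash
python3 - <<'E'
from h import *
c,T=wrist(); print("can",ray(c,[275,246],.063,T)[0],"dishD",ray(c,[283,221],.011,T)[0])
y=np.radians(44)
pick([.489,-.1205],y,.028,40)
c,T=wrist(); cv2.imwrite("pics/film_lift.png",c["image"][:,:,::-1])
E
```

```text
can [ 0.64340746 -0.09880395  0.063     ] dishD [ 0.64062609 -0.09791135  0.011     ]
at grasp [0.91 0.84 0.99] [ 0.4895 -0.1206  0.0284]
width -4.943565469885335e-05
lifted -0.00018641284413240843 [ 0.09  0.7  -0.59] 19.8167
```

View pics/film_lift.png

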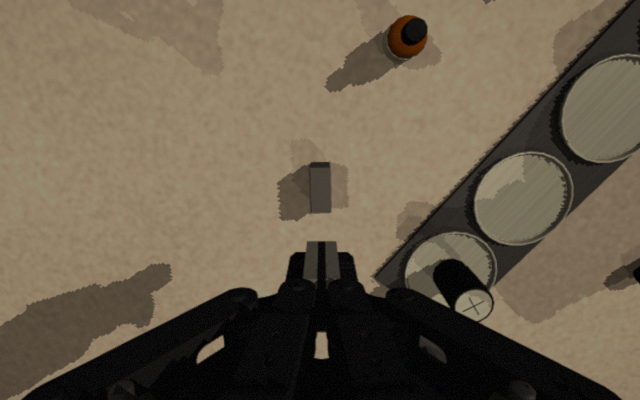

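The fingers closed empty. The film cap still stands, its top at about (320,190). I'll re-measure it.

```bash
python3 - <<'E'
from h import *
c,T=wrist(); print(ray(c,[320,190],.032,T)[0],manip.get_position())
im=c["image"][150:230,270:370]; cv2.imwrite("pics/filmc.png",cv2.resize(im[:,:,::-1],None,fx=6,fy=6,interpolation=cv2.INTER_CUBIC))
manip.command_gripper(.085)
manip.move_to([.489-.03,-.1205+.03,.16],down(np.radians(90)));manip.hold(.1)
c,T=wrist(); cv2.imwrite("pics/filmd.png",c["image"][:,:,::-1])
import pickle; pickle.dump((c,T),open("f2.pkl","wb"))
E
```

```text
[ 0.48886691 -0.12163715  0.032     ] [ 0.48845469 -0.12036124  0.14920288]
```

View pics/filmc.png

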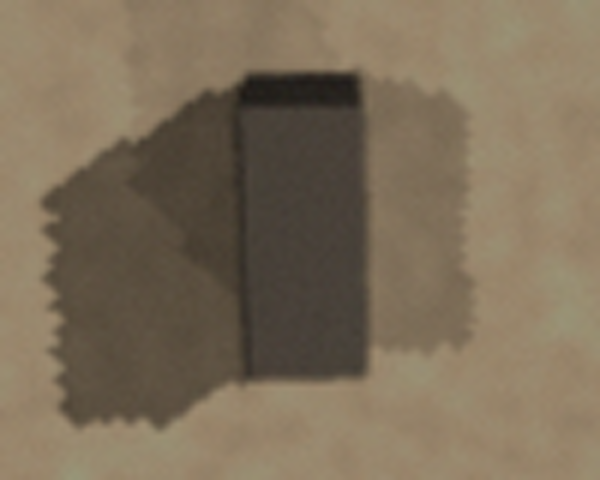

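View pics/filmd.png

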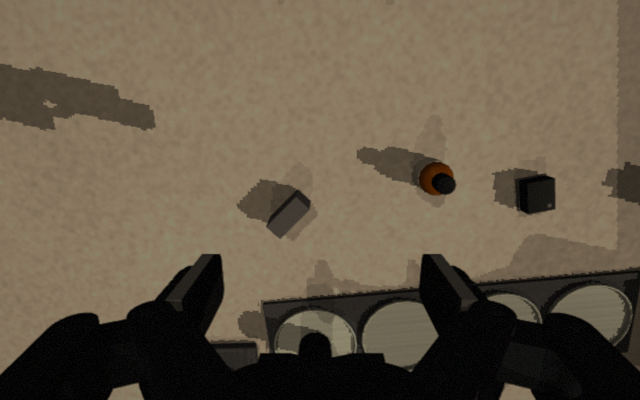

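The film cap did not move and the jaws were aligned, so I can't explain the empty grip yet. I'll repeat it in stages with pictures.

```bash
python3 - <<'E'
from h import *
y=np.radians(44); o=down(y); xy=[.489,-.1212]
manip.move_to([*xy,.10],o); manip.servo_line([*xy,.027],o,rate=.1)
c,T=wrist(); a=c["image"]
manip.command_gripper(.03,30); c,T=wrist(); b=c["image"]; print(manip.get_width(),manip.get_position(),manip.get_contact_force())
manip.command_gripper(.010,30); c,T=wrist(); d=c["image"]; print(manip.get_width(),manip.get_position(),manip.get_contact_force(),manip.get_time())
cv2.imwrite("pics/st.png",np.vstack([x[150:350,160:480,::-1] for x in (a,b,d)]))
E
```

```text
0.030271202919296313 [ 0.48900304 -0.12119156  0.02699744] [ 0.32014545 -1.03767584 -0.88148429]
0.010057045093853982 [ 0.48895434 -0.12117371  0.02695642] [ 0.08776164 -1.10390006 -0.1463561 ] 24.2917
```

View pics/st.png

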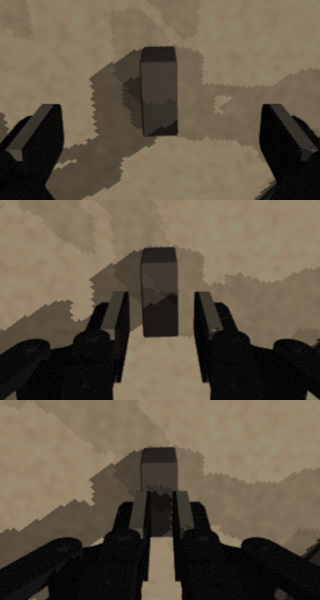

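The film cap is centred between the pads in the image. But the pads' pixel spacing (85 mm spans 200 px, 30 mm spans 68 px) puts the fingertips about 40 mm higher than the stated 22 mm ahead of the TCP. They closed above the film cap, and the can was held only by its top edge. I'll find the true tip height by a gentle touch on the table, with the jaws straddling the film cap.

```bash
python3 - <<'E'
from h import *
y=np.radians(44); o=down(y); xy=[.489,-.1212]
manip.command_gripper(.034,40)
f0=manip.get_contact_force(); z=.027
print(f0)
for k in range(120):
    z-=.001 if z>.0 else .0007
    try: manip.servo_line([*xy,z],o,rate=.03)
    except manip.IKError as e: print("IK",e);break
    f=manip.get_contact_force()-f0
    if abs(f[2])>4 or np.linalg.norm(f)>6 or z<-.03: break
print(z,f,manip.get_position(),manip.get_width(),manip.get_time())
c,T=wrist(); cv2.imwrite("pics/touch.png",c["image"][:,:,::-1])
E
```

```text
[-0.18225136 -0.56477304 -0.04751288]
-0.013300000000000011 [-2.19956387  0.95149872  9.438101  ] [ 0.48898745 -0.12119898 -0.012687  ] 0.03429495896365583 36.15
```

View pics/touch.png

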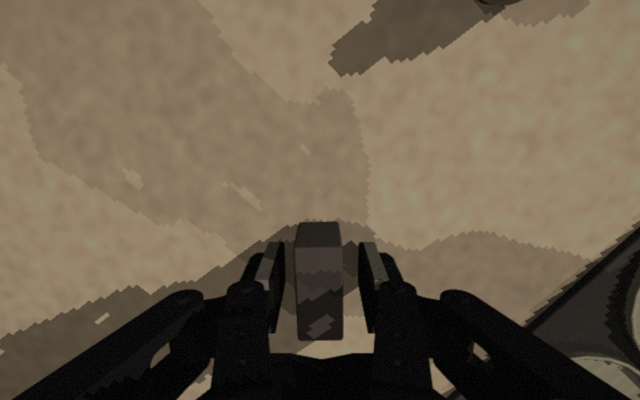

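The table touch came at a reported TCP z of about -12.5 mm. The fingertips are therefore about 12.5 mm behind the reported TCP, some 35 mm short of the stated figure. I'll use this measured value, grip the film cap and place it in dish B.

```bash
cat >> h.py <<'E'
def pick(xy,yaw,z,f,open_=.085,up=.09,approach=True):
    o=down(yaw)
    if approach:
        manip.command_gripper(open_)
        manip.move_to([*xy,z+.07],o)
    manip.servo_line([*xy,z],o,rate=.12)
    print("at grasp",manip.get_contact_force().round(2),manip.get_position().round(4))
    manip.command_gripper(0.0,f)
    print("width",manip.get_width())
    if manip.get_width()<.012: print("EMPTY")
    manip.servo_line([*xy,up],o,rate=.15)
    print("lifted",manip.get_width(),manip.get_contact_force().round(2),manip.get_time())
def place(xy,yaw,z,wopen,up=.09):
    o=down(yaw)
    manip.move_to([*xy,up],o)
    manip.servo_line([*xy,z+.010],o,rate=.15); manip.hold(.15)
    f0=manip.get_contact_force()[2]
    zt=z+.0015; manip.servo_line([*xy,zt],o,rate=.03)
    while True:
        f=manip.get_contact_force()[2]-f0
        if f>3 or zt<z-.002: break
        zt-=.0007; manip.servo_line([*xy,zt],o,rate=.02)
    print("set down dz",zt-z,"f",f,"pos",manip.get_position().round(4))
    manip.command_gripper(wopen)
    manip.servo_line([*xy,up],o,rate=.15)
    print("done",manip.get_time())
E
python3 - <<'E'
from h import *
y=np.radians(44)
pick([.489,-.1212],y,-.008,40,approach=False)
c,T=wrist(); cv2.imwrite("pics/film_lift2.png",c["image"][:,:,::-1])
E
```

```text
at grasp [-0.18  0.18  0.67] [ 0.4893 -0.1213 -0.0077]
width 0.01740782644521189
lifted 0.017105246529511488 [-0.57  0.59 -1.36] 37.525
```

View pics/film_lift2.png

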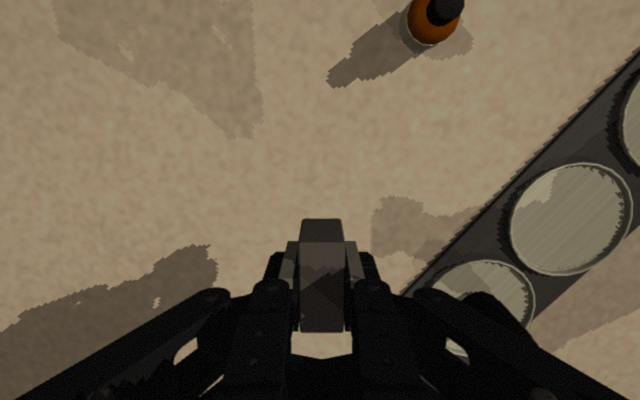

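The film cap is held upright between the pads (300–345, 220–330). I'll place it, then pick the relay.

```bash
python3 - <<'E'
from h import *
place([.6233,.0968],np.radians(44),-.001,.04)
pick([.471,.1115],np.radians(14),-.0085,40,open_=.06)
c,T=wrist(); cv2.imwrite("pics/relay_lift.png",c["image"][:,:,::-1])
E
```

```text
set down dz -0.0005999999999999998 f 5.631897776347433 pos [ 0.6235  0.0968 -0.0011]
done 41.7083
at grasp [ 0.62 -0.21  0.53] [ 0.4716  0.1115 -0.0084]
width 0.030264782323825224
lifted 0.030039032030542902 [ 0.23 -0.63 -0.45] 44.6167
```

View pics/relay_lift.png

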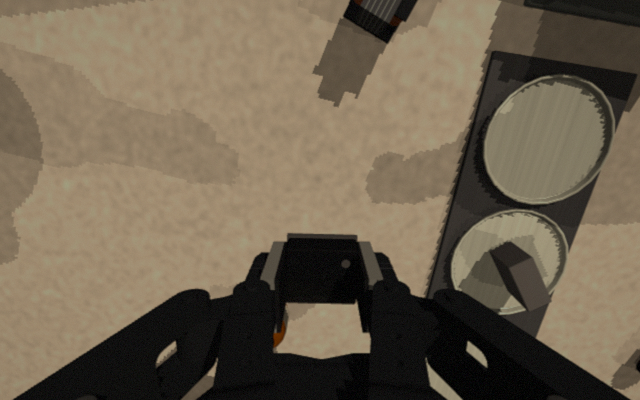

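The relay is level in the jaws (280–358, 235–303), and the film cap stands in dish B. Next I'll place the relay in dish A and pick the transformer.

```bash
python3 - <<'E'
from h import *
place([.613,.190],np.radians(14),-.0015,.05)
pick([.476,.2507],np.radians(75.5),-.003,80,open_=.07)
c,T=wrist(); cv2.imwrite("pics/tr_lift.png",c["image"][:,:,::-1])
E
```

```text
set down dz 0.0008 f 3.0309937487668304 pos [ 6.13e-01  1.90e-01 -5.00e-04]
done 47.9667
at grasp [0.63 0.1  0.11] [ 0.4765  0.2507 -0.0028]
width 0.04113708260573543
lifted 0.040815234805334964 [-0.15  0.46 -2.75] 51.025
```

View pics/tr_lift.png

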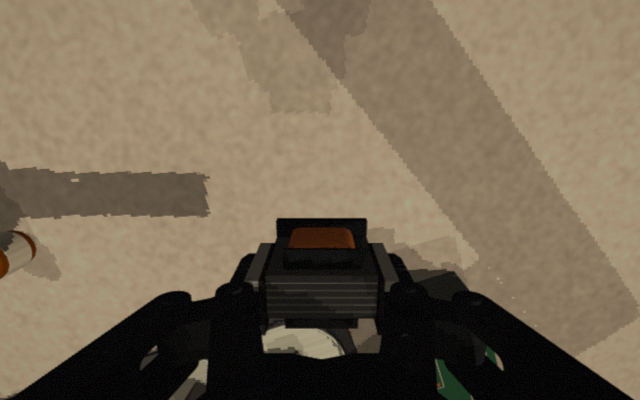

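The transformer is level and held across its core (263–378, 220–325). I'll place it in dish C and then inspect the row.

```bash
python3 - <<'E'
from h import *
import pickle
place([.6325,-.0045],np.radians(75.5),.004,.056)
D=[]
for n,p in [("e1",(.6,.12)),("e2",(.6,-.03))]:
    manip.move_to([*p,.15],down(np.pi/2)); manip.hold(.2)
    c,T=wrist(); D.append((c,T)); cv2.imwrite(f"pics/{n}.png",c["image"][:,:,::-1])
manip.move_to([.42,-.05,.2],down(np.pi/2))
t=manip.camera("top"); cv2.imwrite("pics/e_top.png",cv2.resize(t["image"][110:280,160:500,::-1],None,fx=2.3,fy=2.3,interpolation=cv2.INTER_CUBIC))
s=manip.camera("scene"); cv2.imwrite("pics/e_sc.png",s["image"][:,:,::-1])
pickle.dump(D,open("E.pkl","wb")); print(manip.get_time())
E
```

```text
set down dz 0.0007999999999999995 f 5.0328834829885905 pos [ 0.6325 -0.0045  0.0051]
done 54.7333
57.3833
```

View pics/e1.png

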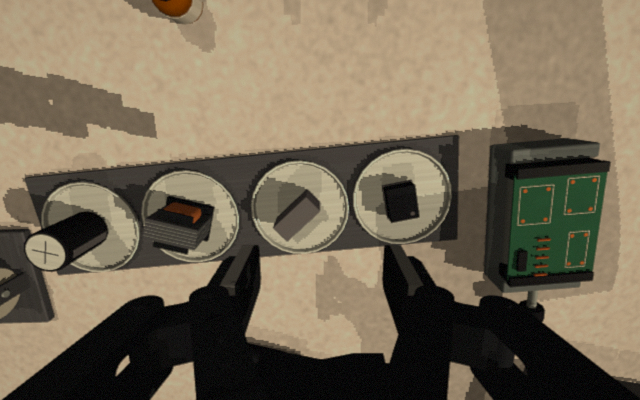

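View pics/e2.png

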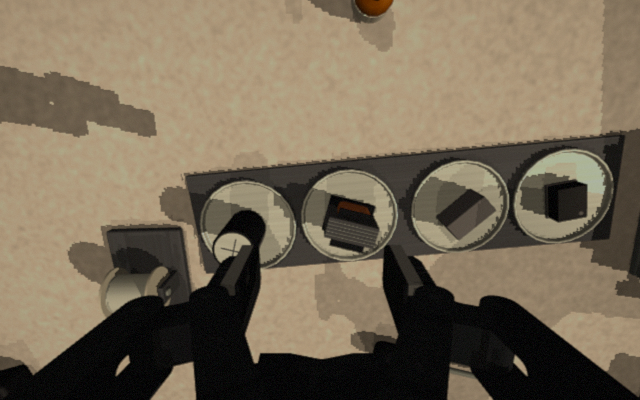

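View pics/e_top.png

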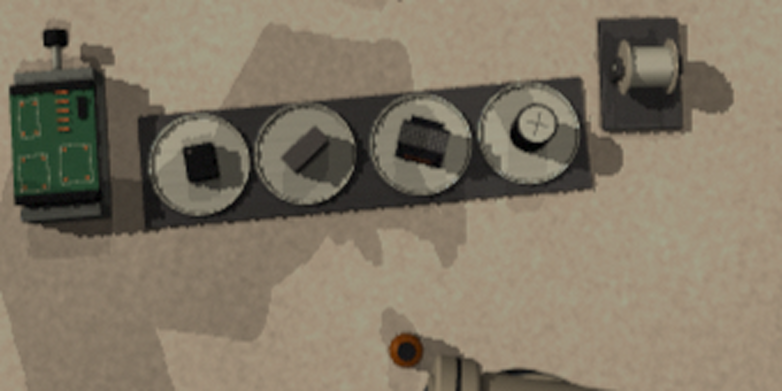

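View pics/e_sc.png

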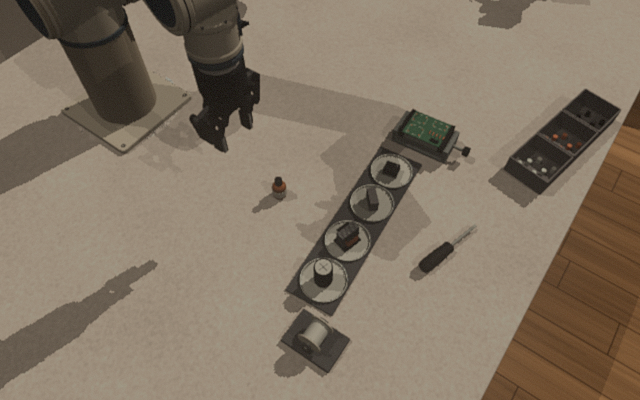

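All four parts stand in the right order. In the top crop their tops are at relay (201,162), film cap (304,150), transformer (423,143) and can (538,122). I'll check the offsets numerically.

```bash
python3 - <<'E'
from h import *
import pickle
D=pickle.load(open("E.pkl","rb")); t=manip.camera("top")
q=lambda u,v:(u/2.3+160-.28,v/2.3+110-.28)
dish=dict(A=[(200,164)],B=[(305,154)],C=[(420,145)],Dd=[(529,133)])
part=dict(A=((201,162),.027),B=((304,150),.039),C=((423,143),.051),Dd=((538,122),.063))
for k in dish:
    d=ray(t,q(*dish[k][0]),.011)[0]; p=ray(t,q(*part[k][0]),part[k][1])[0]; print("top",k,d[:2].round(4),p[:2].round(4),((p-d)[:2]*1000).round(1))
e1={"A":((402,197),(399,202),.027),"B":((300,206),(299,215),.039),"C":((190,216),(180,235),.051),"D":((90,226),(48,252),.063)}
e2={"C":((349,214),(351,232),.051),"B":((460,204),(466,214),.039),"D":((248,224),(234,247),.063)}
for (c,T),e in zip(D,(e1,e2)):
    for k,(a,b,z) in e.items():
        d=ray(c,a,.011,T)[0];p=ray(c,b,z,T)[0]; print(k,d[:2].round(4),p[:2].round(4),((p-d)[:2]*1000).round(1))
E
```

```text
top A [0.6122 0.1918] [0.612 0.188] [-0.2 -3.8]
top B [0.6215 0.0994] [0.6213 0.098 ] [-0.2 -1.5]
top C [ 0.63   -0.0015] [ 0.6261 -0.0031] [-3.9 -1.6]
top Dd [ 0.641 -0.097] [ 0.6424 -0.0981] [ 1.4 -1.1]
A [0.6129 0.191 ] [0.6128 0.1847] [-0.  -6.3]
B [0.6212 0.0984] [0.6204 0.0993] [-0.8  0.9]
C [ 0.6307 -0.0031] [0.6332 0.0036] [2.5 6.7]
D [ 0.6403 -0.0972] [ 0.6424 -0.0958] [2.1 1.4]
C [ 0.6298 -0.004 ] [ 0.6317 -0.0056] [ 1.9 -1.6]
B [0.6201 0.0974] [0.6203 0.0912] [ 0.2 -6.2]
D [ 0.6398 -0.0979] [ 0.6396 -0.0979] [-0.2 -0. ]
```

```bash
python3 - <<'E'
from h import *
print(manip.get_time(),manip.get_joint_vel().round(3)); manip.sign_off()
E
```

```text
57.4333 [-0.     0.002  0.007 -0.002  0.003 -0.   ]
the job is handed in; nothing more can be done
```

The four components are set out in height order from the board holder: relay, film capacitor, transformer, can. I handed the job in at 57.4 s. Each part was lowered until the wrist felt contact with the dish floor, then released.

**Last checks:** In the final pictures all four parts stand upright. The top camera puts each within 4 mm of its dish centre. The wrist views agree to within about 7 mm; the largest were 6–7 mm for the relay, film capacitor and transformer, in oblique views or from hand-read pixels. All are inside the 13 mm limit. The flux bottle shows no movement in the top view, and the arm is parked clear of everything. The job reports no verdict.

**What disagreed:**
- **Fingertip position:** The tips turned out to be about 12 mm behind the reported TCP, not 22 mm ahead as stated. I confirmed this with a light touch on the table (about 9 N) and corrected for it from the film capacitor on.
- **Effects of that:** The can had already been gripped only near its top edge, but was carried and set down without trouble. The first try at the film capacitor closed empty above it without moving it.
- **Dish spacing:** I measured about 92, 101 and 95 mm, where a uniform 97 mm was expected. I used the measured centres, shading dish B slightly towards the uniform spacing.

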